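# Peel the top parts tray off a sticking stack and hold it under the screw counter's chute

## Task

Start the screw counter: press the button on the small bench box fully down and let it come back up. Then take the top steel tray by the upright ear at its corner and peel it out of the stack, where it sticks in sprung catches: raise that corner first while the opposite corner is still down in the stack, then lift it clear, and hold the tray out level under the lip of the counter's chute, so that screws dropping from the lip would land well inside the tray. Finish while still holding it there, still and clear of the machine, and leave the other things on the bench where they are.

Things in the scene. Friction and masses are not known exactly. Their poses are not given: they have to be found in the camera images.
- start (a joint): spring push button (plastic cap, 32 mm across) on a grey bench box 75 x 75 x 45 mm: 0 is up, 0.006 m is fully down, about 5 N presses it down, springs back by itself
- start_top (a point): middle of the top face of that button's cap; pressed straight down
- tray_mid (a point): centre of the top tray, half-way up its 28 mm height: a pressed steel pan open upward (its z), 166 mm (its x) by 126 mm (its y) over the flat rim, 140 x 100 mm at the underside, sloping walls and floor 2.5 mm thick, about 160 g. It lies nested in three like trays that have no ears; its rim stands 14 mm above the next rim, its underside 54 mm above the bench
- tray_ear (a point): the point to grip on the tray's ear, an upright steel plate 10 mm thick and 34 mm wide across the tray's -x, -y corner, rising 32 mm above the rim, its top 14 mm above this point. It lies 84 mm from the tray's centre in the direction (-0.8, -0.6) of the tray's axes, 32 mm above tray_mid; its thin direction points along that line. Axes are the tray's
- tray_near (a point): corner of the tray's underside below the ear, at (-70, -50, -14) mm from tray_mid in the tray's axes
- tray_far (a point): opposite corner of the tray's underside, at (70, 50, -14) mm from tray_mid
- stack_seat (a point): the tray's seat in the fixed stack: where the middle of the tray's underside lies at the start, same axes; 54 mm above the bench
- stack_far (a point): where tray_far lies at the start, on the fixed stack
- chute_lip (a point): middle of the lip of the screw counter's chute (60 mm wide), 200 mm above the bench. Screws drop straight down from here. The chute runs along +x of this frame, rising slightly, 115 mm to the machine's front (a grey box 200 mm wide, 160 mm high, with a hopper up to 240 mm); the space below and in front of the chute is free
- tray: the top tray (origin at the middle of its underside)
- stack: wooden board with the three lower trays clipped to it, fixed. Four sprung rollers (16 mm across, on thin posts 98 mm high, at x = +-35, y = +-69 mm of the tray) reach over the rim of the top tray and hold it down, 2 to 3 N each, about 10 N in all if pulled straight up; each lets go where the rim has risen 6 mm. Raising the ear 50 mm with the opposite lower corner as the pivot frees them one after another
- counter: the screw counter, fixed (origin on the bench below the lip)
- tape: bystander: roll of tape, 90 mm across, 24 mm high
- driver: bystander: screwdriver lying on the bench
- jar: bystander: screw-top jar, 68 mm across, 85 mm high
- offcut: bystander: wood offcut 160 x 70 x 28 mm
- hammer: bystander: hammer lying on the bench
- glue: bystander: bottle, 60 mm across, 170 mm high
- carton: bystander: cardboard box 120 x 90 x 70 mm
Mind the look-alikes: they are no part of the job. What is shaped like the stack but green is not meant.

How it is judged (in metres and radians):
On the way, in this order (a step that is already met when the one before it is completed fails the run):
1. the start button is fully down (value of joint start above 0.005 m), for 0.05 s.
2. the button is up again (value of joint start below 0.0015 m), for 0.1 s.
3. the eared corner of the tray is raised by over 25 mm while the opposite corner is still down in the stack (within 14 mm) (z of tray_near in the frame of stack_seat above 0.025 m and z of tray_far in the frame of stack_seat below 0.014 m and horizontal distance between tray_far and stack_far below 0.025 m), for 0.1 s.
At the end, for the whole second after the job is handed in: The tray is gripped in the fingers, level within 15 degrees and still, over 60 mm above the bench, its centre 16 to 120 mm below the chute's lip, with the lip over the tray's inside (within 62 mm of its centre lengthwise and 42 mm crosswise), touching neither counter nor stack; the button is up (x of chute_lip in the frame of tray_mid between -0.062 and 0.062 m and y of chute_lip in the frame of tray_mid between -0.042 and 0.042 m and z of chute_lip in the frame of tray_mid between 0.016 and 0.12 m and angle between tray_mid's own z axis and vertical below 0.26 rad and height (world z) of tray_mid above 0.06 m and contact force between the fingers and tray above 1 N and contact force between tray and counter below 0.1 N and contact force between tray and stack below 0.1 N and linear speed of tray below 0.04 m/s and value of joint start below 0.0015 m); the arm keeps its last pose, push and grip.
It fails at once if a bystander is moved by more than 30 mm (distance of any of tape, driver, jar, offcut, hammer, glue, carton from where it was at the start of the episode above 0.03 m).
It also fails if it takes over 64 s, if anything falls off the work surface, if the arm or the gripper's body presses on something with over 40 N, if the wrist force passes 120 N, or if a joint passes its speed limit or range.

## Robot

A 6-joint arm with a two-finger parallel gripper is mounted at the origin on the work surface. World frame = base frame: x ahead of the robot, y to its left, z up, the work surface at z = 0. Lengths are in mm, angles in rad, forces in N, time in s.
With the tool pointing down it reaches from about 300 to 775 mm from the base axis. Payload 14.6 kg.
Tool frame: the origin (TCP) lies at the very end of the fingers, on their centre line; the grasp point (between the pads) lies 19 mm behind it; z points along the fingers, y is the line along which they close (so a half turn about z gives the same grasp; the last joint's range is limited). The gripper opens to 94 mm and grips with 3 to 60 N. Pads are 16 mm wide; open, the fingers measure 119 mm over their backs; the gripper's body (75 mm by 177 mm) begins 78 mm behind the grasp point.
Start: joints at [1.095, 0.3, 1.521, -0, 1.321, -0.067], TCP at [218.626, 504.67, 205.446] pointing down, gripper open.
Joint ranges: [-3.03, 3.03], [-0.79, 2.21], [0.23, 2.52], [-1.04, 4.18], [0, 3.07], [-2.55, 2.55]. Speed limits (rad/s): [2.22, 2.22, 2.57, 3.14, 3.14, 3.14].

## Interface

Orientations are given as [roll, pitch, yaw] about the fixed x, y, z axes, in that order (R = Rz(yaw) Ry(pitch) Rx(roll)).
In Python, from cell import manip, eyes, ticket gives the robot as it stands. The module is installed in compiled form; this text tells all that it offers.
- The arm moves only by the tool arm_command, never from a script. Its argument "plan" is a list of rows, each a list of 5 numbers: the opening, from -1 (shut) to 1 (fully open), then the shift along the tool's x, y, z in m, then the turn about the tool's z in rad. In form: [[jaw, dx, dy, dz, roll], ...]. A call has 1 to 20 rows; each row shifts and turns the commanded pose from where the row before left it, along the tool's axes as they then stand; what a row does not reach is not made up. A row lasts 1/8 s, in which the tool goes at most 62.5 mm and 10.7 degrees, less where a joint would pass 70% of its speed; a pose out of reach is approached as far as the arm can. A call is refused whole if a number of a shift passes 0.0625 or a number of a turn 0.188, either way. A call with a gripper value outside its range is refused whole. The fingers move at their own pace and stop on an object; "newtons" is the grip in N (left out, the last holds). Time passes only in rows, so rows that do not move let the fingers close. It gives the time, the measured TCP pose, the force, the opening and the grip force at its end, in the units of the state.
- manip.read_state(): the state, without advancing time (a new reading comes with each control period).
- eyes.camera(name): name is "scene" or "side" or "wrist"; returns a dict with "img" (420x560x3 uint8, blue, green, red), "z_map" (420x560 float32, mm along the optical axis (not along the pixel's ray), 0 where there is no reading), "fx", "fy", "cx", "cy" (pixels), "eye" and "orientation" of the camera in the world. Camera axes: x right, y down, z forward; pixel columns grow to the right and rows downward; lengths in mm; the calibration is good to about 2 mm. A picture is of the moment at which its call begins.
- ticket.sign_off(): hands the job in; it is judged then, once.
The state is a dict: "clock": time; "joints": joint angles; "qd": joint speeds; "effort": joint torques, N m; "eef_pos": TCP position; "eef_rot": TCP orientation; "wrist_force": force on the tool from outside, world axes, zero at the start; "moment": the same for the moment, N m; "finger_gap": finger opening in mm; "finger_force": force on a finger pad.
Only numpy, scipy, OpenCV 4.12 (cv2) and the standard library are available. Lean on these libraries where they do the work, as an engineer would, in place of code of your own. Each camera call takes 0.05 s, during which the arm holds its last target. There are 200 camera calls.

## Working session

There is one attempt and no reset: what is moved stays moved. The work goes in short steps, Python scripts to look and compute and a tool call to move; the robot and the scene stay as the last step left them, time stands still between calls to the robot, and variables do not carry over. Pictures are saved under pics/ and viewed, at most 10 in all, crops included, and the job is handed in when it is done.

Besides the shell and the picture viewer there is one more tool, called after "Emit:" as name(argument=value, ...) on one line, values as JSON. arm_command: Moves the arm, as the interface text tells. Its arguments: {"type":"object","properties":{"plan":{"type":"array"},"newtons":{"type":"number"}},"required":["plan"]}

```bash
mkdir -p pics
cat > h.py <<'E'
import numpy as np, cv2, pickle
from cell import manip, eyes, ticket
def cam(n,save=None):
    c=eyes.camera(n); 
    if save: cv2.imwrite('pics/'+save,c['img']); 
    pickle.dump(c,open(n+'.pkl','wb')); return c
def Rm(r):
    r=np.array(r,float)
    if r.shape==(3,3): return r
    from scipy.spatial.transform import Rotation as Ro
    return Ro.from_euler('xyz',r).as_matrix() if r.size==3 else Ro.from_quat(r).as_matrix()
def cloud(c):
    z=c['z_map']; v,u=np.mgrid[:z.shape[0],:z.shape[1]]
    p=np.stack([(u-c['cx'])/c['fx']*z,(v-c['cy'])/c['fy']*z,z],-1)
    w=p@Rm(c['orientation']).T+np.array(c['eye']); w[z==0]=np.nan; return w
E
python3 - <<'E'
from h import *
a=cam('scene','s1.png');b=cam('side','d1.png')
for c in(a,b): print(c['eye'],c['orientation'],c['fx'])
print(manip.read_state())
E
```

```text
[ 988.22862046 -324.07139893 1027.52069481] [-2.53811899  0.00875801  0.9782701 ] 396.7059251385365
[  50.16357629 -825.04898822 1248.68414477] [-2.43308282 -0.01655905 -0.45669205] 421.17362441680007
{'clock': 0.1, 'joints': array([ 1.09540189e+00,  3.00431284e-01,  1.52149196e+00,  3.30912951e-05,
        1.32069562e+00, -6.66077281e-02]), 'qd': array([ 0.00092112,  0.0003844 , -0.00182584, -0.00067867,  0.00218374,
       -0.00092903]), 'effort': array([ 2.58315478e-03, -5.32648551e+01, -3.53277934e+01,  7.10381521e-02,
        2.35414901e-02, -7.77855485e-05]), 'eef_pos': array([218.51915667, 504.48371041, 204.94586794]), 'eef_rot': array([-3.14057085e+00, -1.00285139e-04,  2.73279768e+00]), 'wrist_force': array([0.46167325, 0.14429535, 0.28252224]), 'moment': array([ 0.02203161, -0.03411202,  0.01817198]), 'finger_force': 0.0, 'finger_gap': 94.16100042150278}
```

View pics/s1.png

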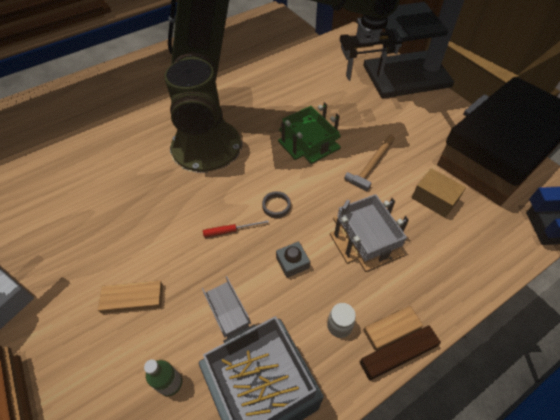

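View pics/d1.png

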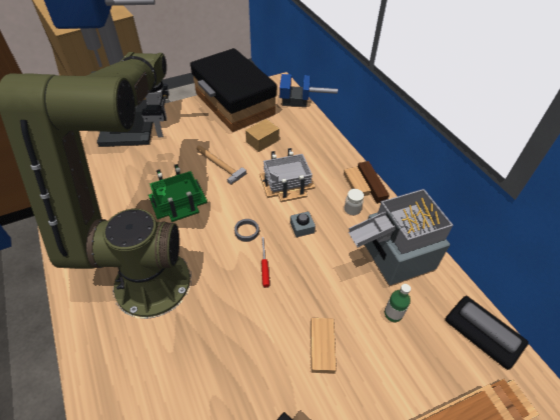

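Scene view: the button is at about (293,252), the grey eared stack at (372,228), the chute at (228,307) and the green decoy at (310,133). Side view: button (303,222), stack (288,173), chute lip about (355,232). Next I'll measure these from the depth maps.

```bash
python3 - <<'E'
from h import *
S=pickle.load(open('scene.pkl','rb'));D=pickle.load(open('side.pkl','rb'))
ws,wd=cloud(S),cloud(D)
for n,w,l in(('s',ws,[(293,252),(372,228),(228,307),(342,318),(276,204)]),('d',wd,[(303,222),(288,173),(372,232),(355,205),(246,230)])):
    for u,v in l: print(n,u,v,w[v,u].round(0))
P=np.concatenate([ws.reshape(-1,3),wd.reshape(-1,3)]);P=P[~np.isnan(P[:,0])]
C=np.concatenate([S['img'].reshape(-1,3)[~np.isnan(ws[...,0].ravel())],D['img'].reshape(-1,3)[~np.isnan(wd[...,0].ravel())]])
np.savez('P.npz',P=P,C=C)
def reg(c,r,lo,hi):
    m=(np.hypot(*(P[:,:2]-c).T)<r)&(P[:,2]>lo)&(P[:,2]<hi); return P[m]
b=ws[252,293,:2]
q=reg(b,60,30,90); print('button hist',np.histogram(q[:,2],bins=range(30,92,4)))
for lo,hi in((40,48),(52,80)):
    t=reg(b,60,lo,hi); print(lo,len(t),np.median(t,0),cv2.minAreaRect(t[:,:2].astype(np.float32)))
s=ws[228,372,:2]; q=reg(s,140,20,140); print(np.histogram(q[:,2],bins=range(20,144,4)))
t=reg(s,140,78,86);print('rim',len(t),cv2.minAreaRect(t[:,:2].astype(np.float32)))
t=reg(s,140,100,120);print('ear',len(t));print(t.round(0)[::max(1,len(t)//25)])
l=wd[232,372,:2]; q=reg(l,150,190,250);print(np.histogram(q[:,2],bins=range(190,250,4)))
# mosaics
out=np.zeros((560,700,3),np.uint8)
E
python3 - <<'E'
import sys; sys.path.insert(0,'.')
import os; os.chdir('.')
from h import *
a=cv2.imread('pics/s1.png');b=cv2.imread('pics/d1.png')
f=lambda im,x,y,w,h,k:cv2.resize(im[y:y+h,x:x+w],None,fx=k,fy=k,interpolation=cv2.INTER_CUBIC)
m=np.hstack([f(a,325,185,90,90,4),f(b,250,135,80,90,4)])
cv2.imwrite('pics/c1.png',m)
E
```

```text
s 293 252 [563. -12.  68.]
s 372 228 [622. 223.  59.]
s 228 307 [ 660. -251.  216.]
s 342 318 [788. -24.  88.]
s 276 204 [356.  66.  -5.]
d 303 222 [552. -28.  55.]
d 288 173 [614. 216.  55.]
d 372 232 [ 657. -261.  216.]
d 355 205 [764. -42.  57.]
d 246 230 [365.  63.   4.]
button hist (array([ 37,  36,  94, 396, 172,  32, 101,  57,  56,  86,   6,   0,   0,
         0,   0]), array([30, 34, 38, 42, 46, 50, 54, 58, 62, 66, 70, 74, 78, 82, 86, 90]))
40 593 [565.60536793 -21.49948378  44.49891761] ((559.1489868164062, -13.283977508544922), (76.94049835205078, 78.73632049560547), 81.32778930664062)
52 327 [561.33273257 -16.15596761  60.45728142] ((559.316650390625, -14.401460647583008), (48.75624465942383, 49.47555923461914), 4.771347522735596)
(array([  26,   35,   27,   37,  132,  137,   40,  109,  853, 1108,  246,
        261,  267,  182,  206,  413,  209,  110,  122,   93,   23,    5,
         20,   40,    5,    1,    0,    0,    0,    0]), array([ 20,  24,  28,  32,  36,  40,  44,  48,  52,  56,  60,  64,  68,
        72,  76,  80,  84,  88,  92,  96, 100, 104, 108, 112, 116, 120,

[... 200 characters left out ...]
1.]
 [537. 195. 116.]
 [535. 189. 114.]
 [538. 199. 109.]
 [538. 191. 111.]
 [537. 181. 113.]
 [543. 186. 115.]
 [542. 180. 114.]
 [541. 194. 101.]
 [546. 176. 117.]
 [541. 171. 111.]
 [547. 176. 114.]
 [545. 171. 110.]
 [547. 182. 104.]
 [548. 172. 108.]
 [547. 171. 103.]
 [660. 303. 101.]
 [539. 197. 110.]
 [535. 188. 115.]
 [527. 190. 111.]
 [537. 184. 112.]
 [529. 194. 101.]
 [534. 179. 113.]
 [543. 170. 117.]
 [533. 176. 110.]
 [542. 168. 115.]
 [536. 174. 106.]
 [548. 171. 103.]
 [622. 125. 103.]]
(array([  99,   80,  154,  286,  321,  310,  383,  288,  237,  464,  372,
        324, 1081,  156]), array([190, 194, 198, 202, 206, 210, 214, 218, 222, 226, 230, 234, 238,
       242, 246]))
```

View pics/c1.png

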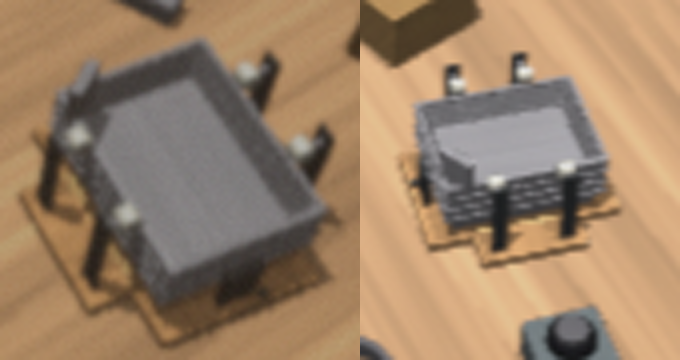

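Ear middle is about (539,184), tray centre about (618,220), yaw about -12°, and the button is at about (559,-14). I'll go above the button with the jaw shut.

Emit:
arm_command(plan=[[-1,-0.0432,-0.0284,0,0],[-1,-0.0432,-0.0284,0,0],[-1,-0.0432,-0.0284,0,0],[-1,-0.0432,-0.0284,0,0],[-1,-0.0432,-0.0284,0,0],[-1,-0.0432,-0.0284,0,0],[-1,-0.0432,-0.0284,0,0],[-1,-0.0432,-0.0284,0,0],[-1,-0.0432,-0.0284,0,0],[-1,-0.0432,-0.0284,0,0],[-1,-0.0432,-0.0284,0,0],[-1,-0.0432,-0.0284,0,0],[-1,0,0,0,0.184],[-1,0,0,0,0.184],[-1,0,0,0,0.184],[-1,0,0,0,0.184],[-1,0,0,0,0]])

```text
clock: 2.22
eef_pos: [558.7, -14.1, 205.1]
eef_rot: [-3.141, -0.0, 1.998]
wrist_force: [-1.2, -0.4, 0.2]
finger_gap: 0.2
finger_force: 0.0
```

Run:
```python
from h import *
c=cam('wrist','w1.png');w=cloud(c);print(c['eye'],c['orientation'],c['fx'])
s=manip.read_state();print(s['eef_pos'],s['eef_rot'],s['clock'])
m=(np.hypot(w[...,0]-559,w[...,1]+14)<60)
for lo,hi in((40,49),(52,66),(58,75)):
    t=w[m&(w[...,2]>lo)&(w[...,2]<hi)];print(lo,len(t),t.mean(0),cv2.minAreaRect(t[:,:2].astype(np.float32)))
print(np.histogram(w[m][:,2],bins=range(30,90,3)))
```

```text
[525.63695804  57.34709784 382.91137655] [ 2.86516138e+00 -1.04893244e-04  4.27013586e-01] 337.2142567253845
[558.73066547 -14.09929371 205.19697971] [-3.14111412e+00 -2.66760717e-04  2.00095831e+00] 2.275
40 3238 [557.90762311 -10.73943836  43.34666295] ((559.341064453125, -13.955982208251953), (74.92878723144531, 74.66071319580078), 80.79806518554688)
52 1533 [558.54249768 -12.12156205  59.27911632] ((559.2386474609375, -13.866470336914062), (46.299922943115234, 47.191429138183594), 22.933277130126953)
58 817 [558.9380279  -12.98141322  65.19704515] ((559.2308349609375, -13.688983917236328), (31.44717025756836, 30.61357879638672), 13.901867866516113)
(array([  23,   19,   26,  294, 2887,   89,   18,   58,  832,   35,   32,
        583,  189,    0,    0,    0,    0,    0,    0]), array([30, 33, 36, 39, 42, 45, 48, 51, 54, 57, 60, 63, 66, 69, 72, 75, 78,
       81, 84, 87]))
```

View pics/w1.png

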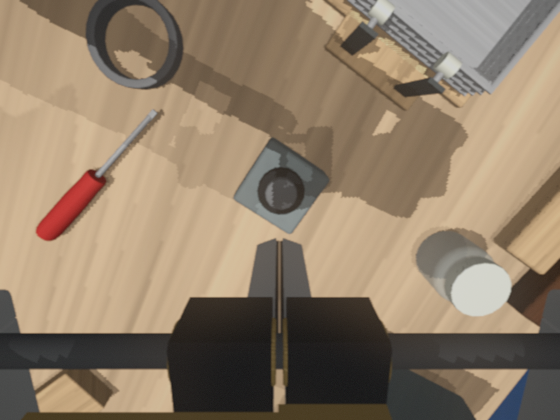

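The wrist view shows the button cap at (282,190), straight ahead of the shut fingertips; its centre is (559,-14) and its top about z=66. Pressing now.

Emit:
arm_command(plan=[[-1,0,0,0.045,0],[-1,0,0,0.045,0],[-1,0,0,0.035,0],[-1,0,0,0.008,0],[-1,0,0,0.004,0],[-1,0,0,0.004,0],[-1,0,0,0.002,0],[-1,0,0,0,0]])

```text
clock: 3.28
eef_pos: [559.5, -14.2, 63.2]
eef_rot: [3.14, 0.001, 1.997]
wrist_force: [2.9, -0.3, 3.6]
finger_gap: 0.4
finger_force: 1.8
```

Emit:
arm_command(plan=[[-1,0,0,0.002,0],[-1,0,0,0.002,0],[-1,0,0,0.001,0],[-1,0,0,0,0]])

```text
clock: 3.78
eef_pos: [559.8, -14.2, 60.6]
eef_rot: [3.139, 0.002, 1.997]
wrist_force: [-11.3, 0.8, 34.8]
finger_gap: 0.4
finger_force: 17.7
```

Emit:
arm_command(plan=[[-1,0,0,-0.02,0],[-1,0,0,-0.04,0],[-1,0,0,-0.05,0],[-1,0,0,-0.05,0],[1,0.0376,0.0206,-0.03,0],[1,0.0376,0.0206,0,0],[1,0.0376,0.0206,0,0],[1,0.0376,0.0206,0,0],[1,0.0376,0.0206,0,0],[1,0,0,0,0],[1,0,0,0,0]])

```text
clock: 5.15
eef_pos: [574.7, 199.2, 247.0]
eef_rot: [-3.14, 0.0, 1.997]
wrist_force: [-0.2, -0.5, 0.9]
finger_gap: 66.9
finger_force: 0.0
```

Run:
```python
from h import *
c=cam('wrist','w2.png');w=cloud(c)
s=manip.read_state();print(s['eef_pos'],s['eef_rot'],s['clock'],s['wrist_force'])
t=w[(w[...,2]>104)&(w[...,2]<120)&(np.hypot(w[...,0]-539,w[...,1]-184)<35)]
print('ear',len(t),t.mean(0),cv2.minAreaRect(t[:,:2].astype(np.float32)),np.percentile(t[:,2],[5,50,95]))
t=t[t[:,2]>111];print('eartop',len(t),cv2.minAreaRect(t[:,:2].astype(np.float32)))
m=np.hypot(w[...,0]-618,w[...,1]-220)<130
t=w[m&(w[...,2]>53)&(w[...,2]<59)];r=cv2.minAreaRect(t[:,:2].astype(np.float32));print('floor',len(t),r,t.mean(0))
t=w[m&(w[...,2]>78)&(w[...,2]<85)];print('rim',len(t),cv2.minAreaRect(t[:,:2].astype(np.float32)))
```

```text
[574.84330013 198.81587777 247.16412834] [-3.14076537e+00  2.17405506e-05  1.99616897e+00] 5.2 [-0.45041269 -0.37322023 -0.37804934]
ear 400 [538.72469625 184.66043933 111.81274453] ((538.6619873046875, 183.77447509765625), (10.104975700378418, 33.7049560546875), 26.32233238220215) [106.82286415 112.22670984 113.54116101]
eartop 337 ((538.6383666992188, 183.781005859375), (10.068297386169434, 33.664058685302734), 26.32233238220215)
floor 11099 ((604.0202026367188, 222.54043579101562), (181.462890625, 161.45648193359375), 78.96219635009766) [612.46739534 222.45250796  55.21450588]
rim 3280 ((614.1973266601562, 220.62278747558594), (181.36976623535156, 166.47503662109375), 79.47921752929688)
```

View pics/w2.png

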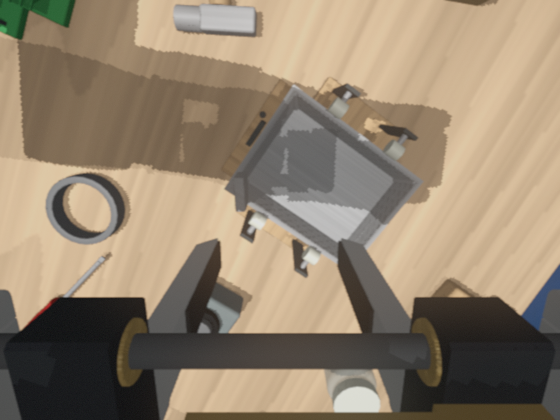

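The wrist view shows the tray with its ear at (238,190) and rollers at (257,222), (310,257), (340,105) and (393,150). The ear measures 10 x 34 mm with its top at 113-114, as given: centre (538.7,183.8), thin axis at 26.3°. The tray centre this implies matches the rim fit. I'll go to the ear.

Emit:
arm_command(plan=[[1,0,0,0,-0.033],[1,0.0024,-0.0391,0,0],[1,0,0,0.03,0],[1,0,0,0.04,0],[1,0,0,0.03,0],[1,0,0,0.015,0],[1,0,0,0.005,0],[1,0,0,0,0]])

```text
clock: 6.2
eef_pos: [539.2, 184.4, 128.2]
eef_rot: [3.141, 0.0, 2.03]
wrist_force: [-0.0, 0.7, -0.7]
finger_gap: 93.9
finger_force: 0.0
```

Run:
```python
from h import *
s=manip.read_state();p=s['eef_pos'];y=s['eef_rot'][2];print(p,s['eef_rot'],s['wrist_force'])
d=np.array([538.65-p[0],183.8-p[1]]);print('dx',d@[np.cos(y),np.sin(y)],'dy',d@[np.sin(y),-np.cos(y)],'yawerr',2.030-y)
```

```text
[539.21614618 184.4478493  128.21503582] [3.14058459e+00 1.83543714e-04 2.02990093e+00] [-0.02002769  0.65111192 -0.74203475]
dx -0.3298790829183803 dy -0.7946131113088509 yawerr 9.906760688993543e-05
```

Emit:
arm_command(plan=[[1,0,-0.0007,0.025,0],[1,0,0,0.013,0],[1,0,0,0.004,0],[1,0,0,0,0],[-1,0,0,0,0],[-1,0,0,0,0],[-1,0,0,0,0],[-1,0,0,0,0],[-1,0,0,0,0],[-1,0,0,0,0]], newtons=25)

```text
clock: 7.45
eef_pos: [538.2, 184.2, 85.4]
eef_rot: [-3.142, 0.0, 2.03]
wrist_force: [0.8, 0.2, 0.6]
finger_gap: 37.4
finger_force: 0.0
```

Emit:
arm_command(plan=[[-1,0,0,0,0],[-1,0,0,0,0],[-1,0,0,0,0],[-1,0,0,0,0],[-1,0,0,0,0],[-1,0,0,0,0]])

```text
clock: 8.2
eef_pos: [538.2, 184.2, 85.5]
eef_rot: [3.142, -0.0, 2.03]
wrist_force: [-0.2, -0.0, 0.6]
finger_gap: 10.0
finger_force: 25.0
```

Gripped at 10.0 mm and 25 N. Now I'll peel along the arc about the far corner, in stages.

Emit:
arm_command(plan=[[-1,0,0.001,-0.0037,0],[-1,0,0.0011,-0.0037,0],[-1,0,0.0012,-0.0036,0],[-1,0,0.0014,-0.0036,0],[-1,0,0,0,0]])

```text
clock: 8.82
eef_pos: [542.4, 185.6, 100.6]
eef_rot: [-3.141, 0.001, 2.03]
wrist_force: [-3.2, -3.6, -4.1]
finger_gap: 11.6
finger_force: 25.1
```

```bash
cat > tilt.py <<'E'
from h import *
c=cam('wrist');w=cloud(c);s=manip.read_state();p=s['eef_pos']
# robust plane on tray floor interior (near centre of tray), + rim corner check
d=np.array([np.cos(s['eef_rot'][2]-np.pi/2),np.sin(s['eef_rot'][2]-np.pi/2)]);n=np.array([-d[1],d[0]])
x=(w[...,:2]-p[:2])@d;y=(w[...,:2]-p[:2])@n
m=(x>45)&(x<115)&(abs(y)<25)&(abs(w[...,2]-p[2]+31)<60)
A=np.c_[x[m],y[m],np.ones(m.sum())];z=w[...,2][m];k=np.ones(len(z),bool)
for _ in range(5):
    f=np.linalg.lstsq(A[k],z[k],rcond=None)[0];r=abs(A@f-z);k=r<max(3,2*np.median(r))
print('n',k.sum(),'slope along, across deg',np.degrees(np.arctan(f[:2])).round(1),'z at ear/centre/far',(f[2]+f[0]*np.array([0,84,170])).round(1),'rms',np.median(r).round(2))
print(p.round(1),s['wrist_force'].round(1),s['finger_gap'].round(1),s['finger_force'],s['clock'])
E
python3 tilt.py
```

```text
n 7010 slope along, across deg [-5.  -2.7] z at ear/centre/far [69.5 62.1 54.6] rms 0.41Traceback (most recent call last):
  File "tilt.py", line 11, in <module>
    print(p.round(1),s['wrist_force'].round(1),s['finger_gap'].round(1),s['finger_force'],s['clock'])
                                               ^^^^^^^^^^^^^^^^^^^^^
AttributeError: 'float' object has no attribute 'round'
```

It pivots as intended (5°, far corner still down). On to about 11°.

Emit:
arm_command(plan=[[-1,0,0.0013,-0.0034,0],[-1,0,0.0014,-0.0034,0],[-1,0,0.0014,-0.0034,0],[-1,0,0.0015,-0.0034,0],[-1,0,0.0016,-0.0034,0],[-1,0,0,0,0],[-1,0,0,0,0]])

```text
clock: 9.75
eef_pos: [548.4, 188.6, 117.4]
eef_rot: [-3.14, 0.001, 2.03]
wrist_force: [-6.6, -5.2, -2.6]
finger_gap: 13.6
finger_force: 25.1
```

```bash
sed -i "s/s\['finger_gap'\].round(1)/s['finger_gap']/" tilt.py; python3 tilt.py
```

```text
n 6547 slope along, across deg [-10.3  -8.3] z at ear/centre/far [84.4 69.2 53.6] rms 0.42
[548.4 188.6 117.4] [-6.1 -5.8 -2.5] 13.747268952814292 25.12578039430082 9.8
```

Emit:
arm_command(plan=[[-1,0,0.0017,-0.0033,0],[-1,0,0.0017,-0.0033,0],[-1,0,0.0018,-0.0032,0],[-1,0,0.0018,-0.0032,0],[-1,0,0.0019,-0.0032,0],[-1,0,0,0,0],[-1,0,0,0,0]])

```text
clock: 10.68
eef_pos: [555.2, 192.0, 133.7]
eef_rot: [-3.136, 0.001, 2.03]
wrist_force: [-17.1, -10.6, 4.4]
finger_gap: 16.3
finger_force: 25.7
```

```bash
python3 tilt.py; python3 -c "
from h import *
cv2.imwrite('pics/w3.png',pickle.load(open('wrist.pkl','rb'))['img'])"
```

```text
n 5947 slope along, across deg [-15.9 -12.2] z at ear/centre/far [98.2 74.2 49.6] rms 0.43
[555.2 192.  133.7] [-17.  -10.    3.8] 16.38844212437901 25.697855340549722 10.725
```

View pics/w3.png

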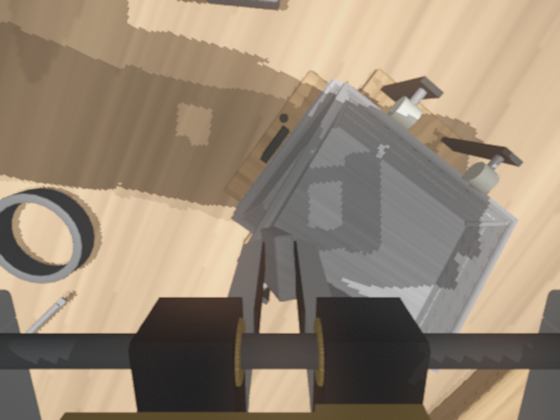

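The -y side has come free. The two +y rollers, at (405,110) and (482,175), still hold their edge, and my push along +d has built up about 20 N. I'll ease back and lift.

Emit:
arm_command(plan=[[-1,0,-0.003,-0.002,0],[-1,0,-0.002,-0.004,0],[-1,0,0,-0.004,0],[-1,0,0,-0.004,0],[-1,0,0,0,0]], newtons=35)

```text
clock: 11.35
eef_pos: [552.7, 191.3, 147.8]
eef_rot: [3.141, 0.0, 2.03]
wrist_force: [0.3, -0.6, -1.4]
finger_gap: 10.0
finger_force: 35.0
```

```bash
python3 tilt.py
```

```text
n 7745 slope along, across deg [ 0.  -9.1] z at ear/centre/far [113.4 113.4 113.5] rms 0.44
[552.5 191.2 147.5] [-0.6  0.1 -2. ] 9.61165399483404 34.99869167804718 11.4
```

It's free: level along, 9° across, gripped at full 10 mm. I'll firm up the grip, lift, and locate the chute lip.

Emit:
arm_command(plan=[[-1,0,0,-0.01,0],[-1,0,0,-0.02,0],[-1,0,0,-0.025,0],[-1,0,0,-0.025,0],[-1,0,0,-0.02,0],[-1,0,0,-0.01,0],[-1,0,0,0,0]], newtons=60)

```text
clock: 12.28
eef_pos: [552.5, 191.2, 257.7]
eef_rot: [3.141, 0.0, 2.03]
wrist_force: [0.5, -1.0, -2.2]
finger_gap: 9.2
finger_force: 60.0
```

```bash
python3 tilt.py
python3 - <<'E'
from h import *
P=np.load('P.npz')['P']
m=(np.hypot(P[:,0]-658,P[:,1]+256)<110)&(P[:,2]>185)&(P[:,2]<236)
t=P[m]
for a in range(0,360,1): pass
# plot top view coloured by height
im=np.zeros((480,480,3),np.uint8)
for x,y,z in t:
    c=int((z-185)*5); cv2.circle(im,(int((x-538)*2),int((-(y+256)+120)*2)),2,(255-c,80,c),-1)
cv2.imwrite('pics/top.png',im)
w=cloud(pickle.load(open('side.pkl','rb')));I=pickle.load(open('side.pkl','rb'))['img']
cv2.imwrite('pics/ch.png',cv2.resize(I[195:265,335:435],None,fx=5,fy=5))
I2=pickle.load(open('scene.pkl','rb'))['img'];
a=cv2.resize(I[200:260,340:420],None,fx=4.6,fy=4.6);b=cv2.resize(I2[270:350,195:265],(240,276))
h=np.zeros((480,0,3),np.uint8)
cv2.imwrite('pics/m.png',np.hstack([im[:,100:],np.vstack([b,np.zeros((204,240,3),np.uint8)])]))
E
```

```text
n 7742 slope along, across deg [-0.  -9.1] z at ear/centre/far [223.3 223.3 223.2] rms 0.44
[552.3 191.1 256.8] [-0.3 -0.1 -1.9] 9.792225904303947 59.99835669994354 12.325
```

View pics/m.png

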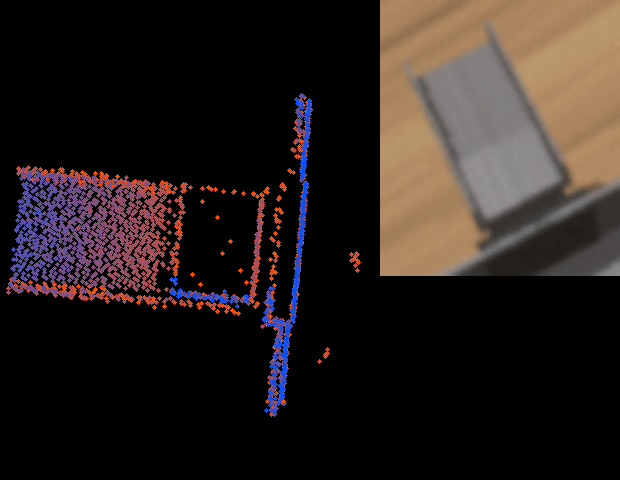

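The top-down depth plot shows the chute from about (14,229) px rightward to the machine. That puts the lip's middle at about (596,-250), with the chute running along +x in the world. I'll bring the tray in from the robot side with the ear toward -x.

Emit:
arm_command(plan=[[-1,-0.0131,-0.015,0,0],[-1,-0.0262,-0.03,0,0],[-1,-0.0262,-0.03,0,0],[-1,-0.0262,-0.03,0,0],[-1,-0.0262,-0.03,0,0],[-1,-0.0262,-0.03,0,0],[-1,-0.0262,-0.03,0,0],[-1,-0.0262,-0.03,0,0],[-1,-0.0262,-0.03,0,0],[-1,-0.0262,-0.03,0,0],[-1,-0.0262,-0.03,0,0],[-1,-0.0262,-0.03,0,0],[-1,-0.0131,-0.015,0,0],[-1,0,0,0,0.153],[-1,0,0,0,0.153],[-1,0,0,0,0.153],[-1,0,0,0.03,0],[-1,0,0,0.03,0],[-1,0,0,0.028,0],[-1,0,0,0,0]])

```text
clock: 14.82
eef_pos: [368.0, -249.5, 167.4]
eef_rot: [-3.138, -0.003, 1.571]
wrist_force: [0.4, 0.7, -0.1]
finger_gap: 9.4
finger_force: 60.0
```

```bash
python3 tilt.py
python3 - <<'E'
from h import *
c=cam('side','d2.png');w=cloud(c)
c2=cam('scene');w2=cloud(c2)
for W in(w,w2):
    m=(abs(W[...,1]+250)<70)&(W[...,2]>188)&(W[...,2]<225)&(W[...,0]>570)&(W[...,0]<640)
    t=W[m]; 
    yb=t[t[:,0]<600+0]; print(np.percentile(t[:,0],[0.5,2]),t[t[:,0]<612][:,1].min(),t[t[:,0]<612][:,1].max())
E
```

```text
n 7743 slope along, across deg [-0.3 -9. ] z at ear/centre/far [133.2 132.8 132.4] rms 0.44
[ 368.6 -250.   169. ] [ 0.7 -0.7 -1.6] 8.921702900703647 59.998313784599304 14.875
[593.0339801  595.02238535] -284.03112483391646 -220.3442400052603
[594.34971619 596.28124174] -277.5467070656817 -219.71563426536937
```

View pics/d2.png

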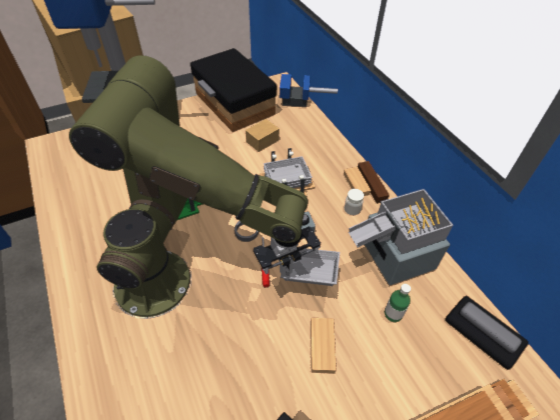

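The side view shows the tray held near (312,267), clear of everything and short of the chute lip at (355,232). I'll slide it 121 mm under the lip.

Emit:
arm_command(plan=[[-1,0,0.012,0,0],[-1,0,0.025,0,0],[-1,0,0.025,0,0],[-1,0,0.025,0,0],[-1,0,0.02,0,0],[-1,0,0.01,0,0],[-1,0,0.004,0,0],[-1,0,0,0,0],[-1,0,0,0,0],[-1,0,0,0,0],[-1,0,0,0,0]])

```text
clock: 16.35
eef_pos: [489.8, -250.3, 169.4]
eef_rot: [3.141, 0.0, 1.571]
wrist_force: [-0.3, -0.2, -1.0]
finger_gap: 9.5
finger_force: 60.0
```

```bash
python3 - <<'E'
from h import *
c=cam('scene','s3.png');s=manip.read_state();print(s['eef_pos'],s['eef_rot'],s['wrist_force'],s['moment'],s['finger_gap'],s['finger_force'],s['clock'],abs(s['qd']).max())
E
python3 tilt.py
```

```text
[ 489.8165906  -250.24629282  169.31170011] [3.14156618e+00 6.43066284e-05 1.57067165e+00] [ 0.59140181  0.39809834 -0.39310851] [-0.10812984  0.2182775  -0.00136179] 9.697431480812833 59.99831557273865 16.4 0.002394518479905175
n 7765 slope along, across deg [-0.  -9.1] z at ear/centre/far [134.9 134.9 134.9] rms 0.45
[ 489.9 -250.2  169.3] [-0.4 -0.6 -1.3] 9.868099922829893 59.998286962509155 16.45
```

View pics/s3.png

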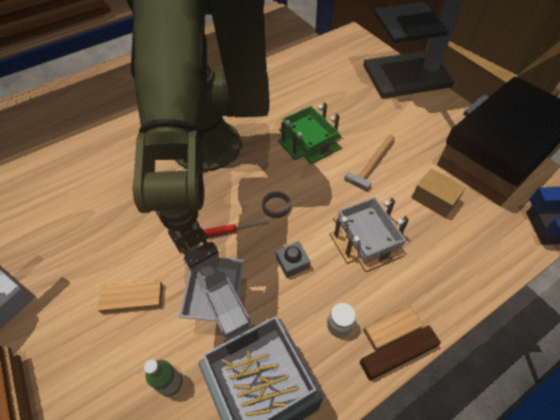

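The scene view shows the tray under the lip at about (212,285), with the chute over its inside, no contact, and the other objects where they were. Handing in.

```bash
python3 -c "
from h import *
print(ticket.sign_off())"
```

```text
the job is handed in; nothing more can be done
None
```

I pressed and released the start button, peeled the tray out ear corner first, and handed in at about 16 s with it held still under the chute lip: 9° off level (limit 15°), touching nothing. The sign-off gave no verdict.

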